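Ready the oil brush and hold the lathe's chuck guard open

TASK

Help the turner oil the chuck of the small lathe: take the long straight brush out of the wooden block, dip its bristles well down into the open clay pot, and stand it bristles-down in the short steel tube on the lathe's base board, letting go of it there. Only then lift the hinged chuck guard, which has a small wooden bar at its front edge, to 50 degrees from shut; it falls shut by itself, so finish while the gripper is still holding it steady at that angle. Leave the pot and everything else on the table standing where it is.

Things in the scene. Friction and masses are not known exactly. Their poses are not given: they have to be found in the camera images.
- brush_center (a point): the brush, standing upright in one of the two holes of the wooden block: straight round stick 170 long and 18 in diameter, black bristle end down, then a steel ferrule, then a plain wooden handle (upper 112). This point is its centre, half-way up, 85 above its lower end and 85 below its top; the z axis runs up the handle. 60 g. The hole (diameter 24) hides its lowest 45; it must be lifted straight up at least 50 to come free
- brush_tip (a point): centre of the brush's lower (bristle) end, 85 below brush_center; z axis up the handle
- block: the light wooden block, fixed to the table, 60 (x) x 150 (y) x 55 high, with two holes 45 either side of its centre along its y; origin under its centre. One hole holds the brush, the other the awl; which is which varies
- pot_rim (a point): the open clay pot: outer diameter 80 at the belly, mouth 64 inside, 62 high, floor 6 thick, standing loose on the table. This point is the centre of its mouth at rim height, 56 above the inner floor; z up
- tube_rim (a point): the steel tube that stands on the front right of the lathe's base board: inner diameter 28, outer 34, height 55. This point is the centre of its mouth, 75 above the table, 51 above its inner floor; z up; x and y are the lathe's axes (x away from the operator's side, y along the bed towards the headstock)
- tube_floor (a point): centre of the tube's inner floor, 24 above the table
- guard_handle (a point): centre of the wooden bar at the guard's front edge: a round bar 20 in diameter and 40 long, along y of this frame (parallel to the hinge), held by one thin stem from the sheet; 26 in front of and 27 above the sheet's front edge when shut. It can be pinched on its two flat ends (40 apart), so that it pivots between the fingers as the guard turns. The frame turns with the guard
- guard_hinge (a point): middle of the guard's hinge axis, at the guard's far edge, 155 above the table; the axis is y of this frame, which is the lathe's frame and does not turn with the guard. The shut handle lies 160 towards -x and 35 above it (164 from the axis)
- guard (a joint): opening angle of the chuck guard in rad: 0 shut (its start), grows as the front edge rises, stop at 1.30; 50 degrees is 0.873. A bent aluminium sheet 135 deep, 105 wide with a 45 front apron over the chuck, about 0.35 kg. It falls shut from every angle when let go
- awl: bystander: awl, 115 tall, standing in the other hole of the wooden block: steel shank 18 thick, bulging wooden handle 32 thick; shorter and fatter-headed than the brush. Origin at its lower end
- jar: bystander: closed amber glass jar, diameter 44, height 65. Origin under its centre
- bangle: bystander: turned wooden ring lying flat, outer diameter 72, height 14. Origin under its centre
- top: bystander: small turned wooden piece, diameter 48, height 50. Origin under its centre
- gouge: bystander: turning gouge lying flat, 270 long, 24 wide, 22 high. Origin under the joint of handle and blade
- blank: bystander: square wooden blank lying flat, 120 x 32 x 32. Origin under its centre
- mallet: bystander: hammer lying flat, about 300 long. Origin under it
Things that resemble listed ones, but are neither listed nor needed, are in the scene too. What is shaped like the part that bears brush_center but pink is not meant. Of the things shaped like the part that bears pot_rim, the terracotta one is meant.

How it is judged (in metres and radians):
On the way, in this order (a step that is already met when the one before it is completed fails the run):
1. the held brush's tip is in the pot, at least 20 mm below the rim (horizontal distance between brush_tip and pot_rim below 0.032 m and z of brush_tip in the frame of pot_rim below -0.02 m and angle between brush_tip's own z axis and vertical below 0.7 rad and contact force between the fingers and brush above 0.5 N), for 0.1 s.
2. the brush stands in the tube, let go (horizontal distance between brush_tip and tube_floor below 0.012 m and z of brush_tip in the frame of tube_floor below 0.012 m and angle between brush_tip's own z axis and vertical below 0.35 rad and contact force between the fingers and brush below 0.1 N), for 0.2 s.
3. the guard is being lifted by the gripper (value of joint guard above 0.5 rad and contact force between the fingers and guard above 0.5 N), for 0.1 s.
At the end, for the whole second after the job is handed in: The gripper's fingers hold the guard, still, at 50 degrees from shut (within 7 degrees); the brush stands by itself in the tube, its tip on or within 12 mm of the tube's floor; the pot stands upright (all of step 2 and value of joint guard between 0.750479 and 0.994821 rad and velocity of joint guard between -0.08 and 0.08 rad/s and contact force between the fingers and guard above 0.5 N and contact force between brush and guard below 0.1 N and angle between pot_rim's own z axis and vertical below 0.15 rad); the arm keeps its last pose, push and grip.
It fails at once if the pot is shoved more than 40 mm or tipped (distance of pot_rim from where it was at the start of the episode above 0.04 m or angle between pot_rim's own z axis and vertical above 0.5 rad).
It fails at once if the guard is lifted before the brush stands in the tube (value of joint guard above 0.2 rad and horizontal distance between brush_tip and tube_floor above 0.02 m).
It fails at once if another thing on the table is shifted more than 40 mm (distance of any of awl, jar, bangle, top, gouge, blank, mallet from where it was at the start of the episode above 0.04 m).
It also fails if it takes over 66 s, if anything falls off the work surface, if the arm or the gripper's body presses on something with over 40 N, if the wrist force passes 120 N, or if a joint passes its speed limit or range.

ROBOT

A 6-joint arm with a two-finger parallel gripper is mounted at the origin on the work surface. World frame = base frame: x ahead of the robot, y to its left, z up, the work surface at z = 0. Lengths are in mm, angles in rad, forces in N, time in s.
With the tool pointing down it reaches from about 350 to 875 mm from the base axis. Payload 4.2 kg.
Tool frame: the origin (TCP) lies on the front face of the gripper's body, between the roots of the fingers; the fingertips stand 73 mm ahead of it and the grasp point (between the pads) lies 54 mm ahead of it; y points along the fingers, z is the direction in which the jaws open and shut, and the axes are right-handed (so a half turn about y gives the same grasp; the last joint's range is limited). The gripper opens to 85 mm and grips with 20 to 120 N. Pads are 22 mm wide; open, the fingers measure 114 mm over their backs; the gripper's body (76 mm by 85 mm) begins 54 mm behind the grasp point. The pads swing forward as they close: fully open they stand 13 mm farther back than shut.
Start: joints at [-0.903, 0.385, 0.008, 0, -1.194, -0.259], TCP at [248.456, -573.471, 303.912] pointing down, gripper open.
Joint ranges: [-3.14, 3.14], [-1.21, 2.06], [-1.07, 1.41], [-3.16, 2.05], [-2.99, -0.16], [-3.1, 3.1]. Speed limits (rad/s): [2.79, 2.79, 3.14, 3.14, 3.14, 3.14].

INTERFACE

Orientations are given as a unit quaternion [x, y, z, w].
In Python, from station import robot gives the robot as it stands. The module is installed in compiled form; this text tells all that it offers.
- The arm moves only by the tool move_arm, never from a script. Its argument "targets" is text: rows parted by semicolons, each of 5 numbers parted by spaces: the finger opening in m, from 0 to 0.0854, then the shift along the tool's x, y, z in m, then the turn about the tool's y in rad. In form: gripper tx ty tz turn; .... A call has 1 to 5 rows; each row is the pose to reach, as a shift and turn from the pose commanded when the call began, along the tool's axes at that moment; what a row does not reach only later rows make up. A row lasts 1/12 s, in which the tool goes at most 41.7 mm and 7.16 degrees, less where a joint would pass 70% of its speed; a pose out of reach is approached as far as the arm can. A call with a gripper value outside its range is refused whole. The fingers move at their own pace and stop on an object; the grip force is fixed at half the most. Time passes only in rows, so rows that repeat a pose let the fingers close. It gives the time, the measured TCP pose, the force and the opening at its end, in the units of the state.
- robot.read_state(): the state, without advancing time (a new reading comes with each control period).
- robot.get_image(name): name is "scene" or "top" or "wrist"; returns a dict with "image" (480x640x3 uint8, red, green, blue), "range_z" (480x640 float32, mm along the optical axis (not along the pixel's ray), 0 where there is no reading), "camera_matrix" (3x3 intrinsics, pixels), "view" (4x4, takes a point from world to camera coordinates); the wrist camera has in their place "hand_eye" (4x4, takes a point from camera to tool coordinates, whose origin is the TCP and whose axes are the tool frame's). Camera axes: x right, y up, looking along -z (the intrinsics and any distortion apply to the point x, -y, -z); pixel columns grow to the right and rows downward; lengths in mm; the calibration is good to about 2 mm. A picture is of the moment at which its call begins: read the wrist's pose just before it.
- robot.sign_off(): hands the job in, once; it reports no verdict.
The state is a dict: "time": time; "joint_pos": joint angles; "dq": joint speeds; "joint_torque": joint torques, N m; "ee_pos": TCP position; "eef_rot": TCP orientation; "wrist_force": force on the tool from outside, world axes, zero at the start; "wrist_torque": the same for the moment, N m; "finger_gap": opening from 0.0 (shut) to 1.0 (fully open).
Only numpy, scipy, OpenCV 4.12 (cv2) and the standard library are available. Lean on these libraries where they do the work, as an engineer would, in place of code of your own. Each camera call takes 0.05 s, during which the arm holds its last target.

## Working session

There is one attempt and no reset: what is moved stays moved. The work goes in short steps, Python scripts to look and compute and a tool call to move; the robot and the scene stay as the last step left them, time stands still between calls to the robot, and variables do not carry over. Pictures are saved under pics/ and viewed, and the job is handed in when it is done.

Besides the shell and the picture viewer there is one more tool, called as name(argument=value, ...), one argument or row to a line, values as JSON. move_arm: Moves the arm, as the interface text tells. Its arguments: {"type":"object","properties":{"targets":{"type":"string"}},"required":["targets"]}

```bash
mkdir -p pics; python3 - <<'E'
from station import robot
import cv2,numpy as np,pickle
s=robot.read_state();print({k:np.round(v,3) for k,v in s.items()})
d={}
for n in("scene","top","wrist"):
    r=robot.get_image(n);d[n]=r
    cv2.imwrite(f"pics/{n}0.png",r["image"][:,:,::-1])
    print(n,r["camera_matrix"].round(1).tolist(),[ (k,r[k].round(3).tolist()) for k in("view","hand_eye") if k in r], [k for k in r], (r["range_z"]>0).mean())
pickle.dump((s,d),open("d0.pkl","wb"))
E
```

```text
{'time': np.float64(0.0), 'joint_pos': array([-0.903,  0.386,  0.007, -0.   , -1.194, -0.259]), 'dq': array([ 0.001,  0.001, -0.   , -0.001, -0.   ,  0.001]), 'joint_torque': array([ 0.0000e+00, -3.9229e+01,  1.8840e+01,  4.1860e+00, -5.0000e-03,
       -0.0000e+00]), 'ee_pos': array([ 248.277, -573.109,  302.815]), 'eef_rot': array([-0.692, -0.143,  0.144,  0.693]), 'wrist_force': array([-0.387,  0.109,  0.378]), 'wrist_torque': array([-0.054,  0.001, -0.02 ]), 'finger_gap': np.float64(1.001)}
scene [[453.3, 0.0, 317.9], [0.0, 453.3, 242.6], [0.0, 0.0, 1.0]] [('view', [[0.872, 0.489, -0.011, -383.784], [-0.278, 0.516, 0.81, 68.336], [0.402, -0.704, 0.586, -1213.258], [0.0, 0.0, 0.0, 1.0]])] ['image', 'range_z', 'camera_matrix', 'view'] 0.9958723958333333
top [[517.8, 0.0, 327.7], [0.0, 517.8, 244.7], [0.0, 0.0, 1.0]] [('view', [[-0.002, -1.0, -0.028, -68.689], [0.981, -0.007, 0.192, -529.916], [-0.192, -0.027, 0.981, -1056.876], [0.0, 0.0, 0.0, 1.0]])] ['image', 'range_z', 'camera_matrix', 'view'] 0.99603515625
wrist [[352.1, 0.0, 315.0], [0.0, 352.1, 236.5], [0.0, 0.0, 1.0]] [('hand_eye', [[0.0, -0.956, -0.292, -74.64], [-0.001, 0.292, -0.956, -70.137], [1.0, 0.0, -0.001, -0.56], [0.0, 0.0, 0.0, 1.0]])] ['image', 'range_z', 'camera_matrix', 'hand_eye'] 0.995966796875
```

View pics/scene0.png

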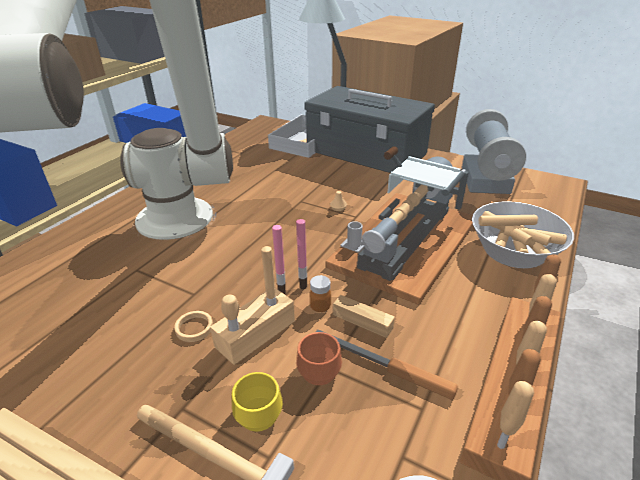

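View pics/top0.png

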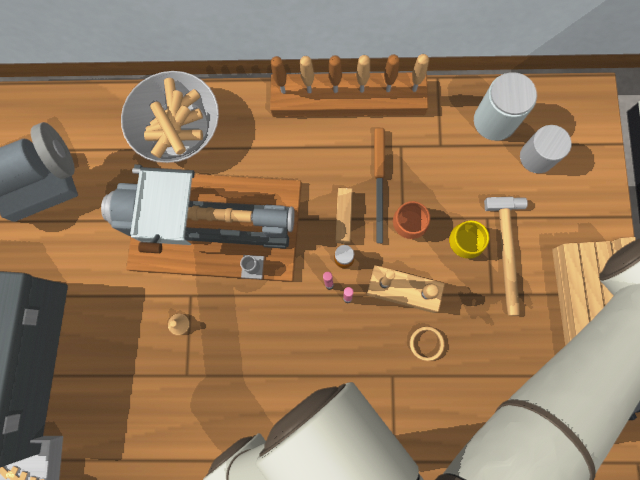

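View pics/wrist0.png

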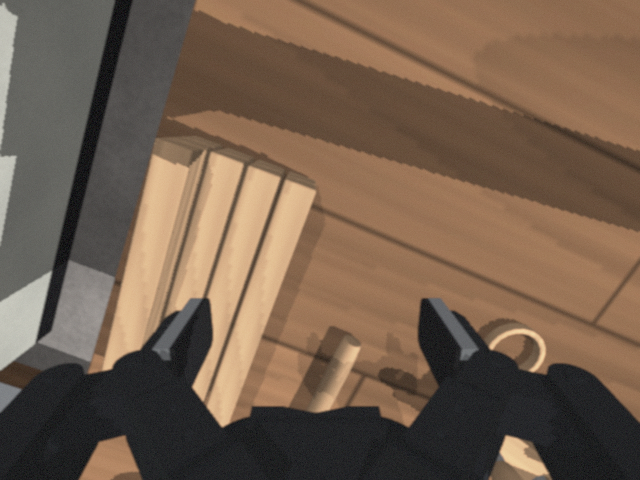

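```bash
cat > h.py <<'E'
import cv2,numpy as np,pickle
from scipy.spatial.transform import Rotation as R
def cam2world(r,s=None):
    if "view" in r: return np.linalg.inv(r["view"])
    T=np.eye(4);T[:3,:3]=R.from_quat(s["eef_rot"]).as_matrix();T[:3,3]=s["ee_pos"]
    return T@r["hand_eye"]
def ray(r,u,v,s=None):
    K=r["camera_matrix"];T=cam2world(r,s)
    d=np.array([(u-K[0,2])/K[0,0],-(v-K[1,2])/K[1,1],-1.])
    return T[:3,3],T[:3,:3]@d
def plane(r,u,v,z,s=None):
    o,d=ray(r,u,v,s);return o+d*(z-o[2])/d[2]
def pt(r,u,v,s=None):
    o,d=ray(r,u,v,s);return o+d*r["range_z"][int(v),int(u)]
def cloud(r,s=None):
    K=r["camera_matrix"];T=cam2world(r,s);v,u=np.mgrid[:480,:640]
    z=r["range_z"];c=np.stack([(u-K[0,2])/K[0,0]*z,-(v-K[1,2])/K[1,1]*z,-z],-1)
    w=c@T[:3,:3].T+T[:3,3];w[z==0]=np.nan;return w
def proj(r,p,s=None):
    T=np.linalg.inv(cam2world(r,s));c=T[:3,:3]@p+T[:3,3];K=r["camera_matrix"]
    return K[0,0]*c[0]/-c[2]+K[0,2],K[1,1]*c[1]/c[2]+K[1,2]
E
python3 - <<'E'
from h import *
s,d=pickle.load(open("d0.pkl","rb"))
for n in("top","scene"):
    r=d[n];im=r["image"];
    x0,x1,y0,y1=(100,460,150,330) if n=="top" else (150,480,120,400)
    c=im[y0:y1,x0:x1,::-1]; k=800//(x1-x0) if n=="top" else 2
    cv2.imwrite(f"pics/{n}_crop.png",cv2.resize(c,None,fx=2.2,fy=2.2 if n=="top" else 2.1,interpolation=cv2.INTER_CUBIC))
t=d["top"]
for nm,u,v in [("brushtop",385,279),("awl",430,291),("pinkA",328,279),("pinkB",348,294),("pot",411,220),("tube",250,263),("handle",150,248),("jar",344,256),("floor",300,350),("guard",160,200),("blocktop",407,287)]:
    print(nm,pt(t,u,v).round(1))
w=cloud(t)
E
```

```text
brushtop [ 442.3 -183.3  150.9]
awl [ 422.1 -273.   120.7]
pinkA [440.5 -74.9 169.8]
pinkB [ 412.2 -112.2  169. ]
pot [ 593.3 -256.5    5.2]
tube [495.   99.2  25.5]
handle [496.3 255.  200.9]
jar [ 502.2 -105.7   65.4]
floor [308.6  -9.4  -2.2]
guard [600.2 256.5 161.1]
blocktop [ 437.7 -237.    52.6]
```

View pics/top_crop.png

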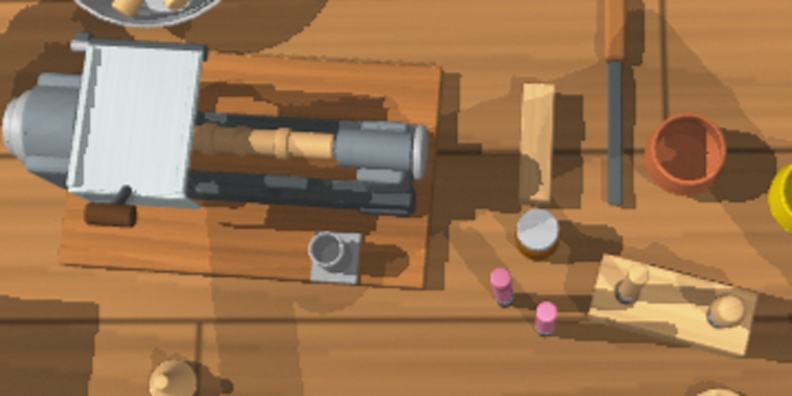

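View pics/scene_crop.png

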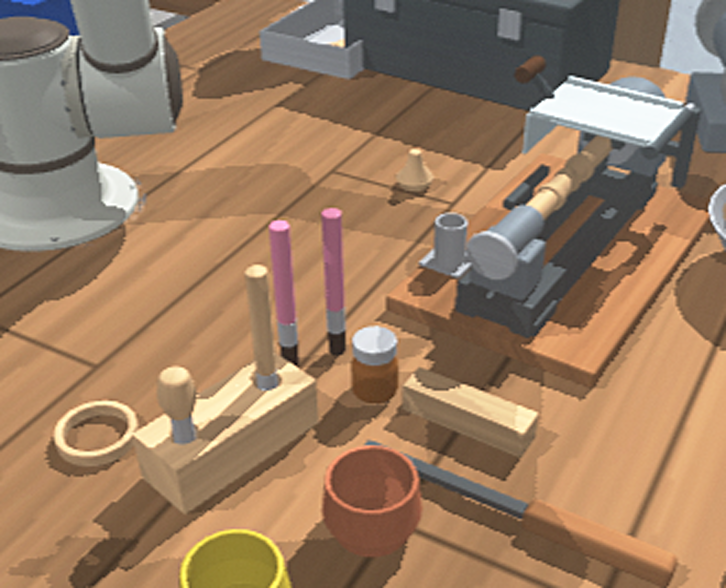

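The plain wooden brush is the one in the block at scene (268,250) and top (389,274). The two pink sticks at top (328,278) and (348,294) are not meant. The awl at top (430,290) is the short, fat-headed one. The terracotta pot is at top (411,220), and the yellow one at (470,240) is not meant.

Next I measure each of them.

```bash
python3 - <<'E'
from h import *
s,d=pickle.load(open("d0.pkl","rb"))
t,sc=d["top"],d["scene"]
wt,ws=cloud(t),cloud(sc)
np.set_printoptions(suppress=True,precision=1)
def near(w,x,y,rad,z0,z1):
    m=(np.hypot(w[...,0]-x,w[...,1]-y)<rad)&(w[...,2]>z0)&(w[...,2]<z1);return m
for n,r,w in(("top",t,wt),("scene",sc,ws)):
    for nm,(x,y,rad,z0,z1) in dict(brush=(445,-185,30,80,190),brushcap=(445,-185,30,172,190),awl=(422,-273,35,110,140),potrim=(590,-255,60,54,70),pinkA=(440,-75,20,100,190),pinkB=(412,-112,20,100,190),tube=(495,99,35,68,82),handle=(496,255,45,183,215),block=(438,-230,90,48,60)).items():
        m=near(w,x,y,rad,z0,z1);p=w[m]
        if len(p): 
            v,u=np.where(m);print(n,nm,len(p),"med",np.median(p,0),"mid",(p.min(0)+p.max(0))/2,"ext",np.ptp(p,axis=0),"zmax",p[:,2].max(),"px",u.mean(),v.mean())
m=near(wt,438,-230,95,50,58);p=wt[m][:,:2].astype(np.float32);print("blockrect",cv2.minAreaRect(p))
# guard sheet
m=near(wt,560,260,110,140,175);p=wt[m][:,:2].astype(np.float32);print("guard",cv2.minAreaRect(p),cv2.boxPoints(cv2.minAreaRect(p)).tolist(), np.percentile(wt[m][:,2],[5,50,95]))
# base board 
m=(np.abs(wt[...,2]-20)<4)&(wt[...,1]>-20)&(wt[...,1]<330)&(wt[...,0]>400)&(wt[...,0]<720)
p=wt[m][:,:2].astype(np.float32);print("board",cv2.minAreaRect(p))
# handle rect
m=near(wt,496,255,45,183,215);p=wt[m][:,:2].astype(np.float32);print("handle",cv2.minAreaRect(p))
E
```

```text
top brush 134 med [ 444.3 -188.2  175.9] mid [ 447.3 -189.5  131.8] ext [ 16.6  16.9 102.7] zmax 183.09063581459475 px 387.84328358208955 277.06716417910445
top brushcap 75 med [ 447.7 -190.3  178.9] mid [ 447.4 -189.7  178.1] ext [16.6 16.5 10. ] zmax 183.09063581459475 px 389.62666666666667 274.41333333333336
top awl 151 med [ 423.5 -274.8  121. ] mid [ 423.6 -276.3  118.9] ext [25.1 26.9 17.4] zmax 127.57850507867602 px 431.11920529801324 290.33112582781456
top potrim 231 med [ 582.1 -250.7   60.3] mid [ 585.9 -251.7   60.3] ext [72.3 72.1 12.4] zmax 66.48821062290381 px 412.034632034632 218.16017316017317
top pinkA 104 med [442.8 -73.1 168. ] mid [446.1 -73.3 137.4] ext [16.1 16.4 72.4] zmax 173.54417530562034 px 327.41346153846155 277.96153846153845
top pinkB 95 med [ 414.2 -112.2  168.2] mid [ 417.1 -112.3  139.7] ext [17.3 15.2 69.5] zmax 174.4209412611582 px 347.77894736842103 292.70526315789476
top tube 82 med [488.6  95.9  74.3] mid [488.   95.1  73.8] ext [33.5 33.9 11.1] zmax 79.29800852089625 px 247.6829268292683 262.7317073170732
top handle 242 med [498.5 257.  197.9] m
[... 1542 characters left out ...]
.] ext [ 96.8 159.3  11.9] zmax 59.91379685780328 px 250.91122565864833 316.74513172966783
blockrect ((436.2646484375, -233.51513671875), (149.86883544921875, 60.618919372558594), 75.09215545654297)
guard ((595.837890625, 281.79473876953125), (168.84336853027344, 149.30763244628906), 83.84747314453125) [[512.5661010742188, 205.86038208007812], [661.0137329101562, 189.85824584960938], [679.1096801757812, 357.7290954589844], [530.6620483398438, 373.7312316894531]] [146.3 162.6 168.1]
board ((583.3104248046875, 161.4560546875), (325.93829345703125, 230.67674255371094), 85.82552337646484)
handle ((500.49151611328125, 259.1998291015625), (41.85890197753906, 21.431821823120117), 89.68376922607422)
```

```bash
cat >> h.py <<'E'
def T_now(s):
    T=np.eye(4);T[:3,:3]=R.from_quat(s["eef_rot"]).as_matrix();T[:3,3]=s["ee_pos"];return T
def shift(s,target,s_rot=None):
    "tool-axes shift (m) to TCP target"
    M=R.from_quat(s["eef_rot"]).as_matrix();return M.T@(np.array(target)-s["ee_pos"])/1000
E
python3 - <<'E'
from h import *
from station import robot
s=robot.read_state()
M=R.from_quat(s["eef_rot"]).as_matrix();print(M.round(3))
print("yaw of z",np.degrees(np.arctan2(M[1,2],M[0,2])))
print(shift(s,[446.5,-191.7,300]))
E
```

```text
[[ 0.918 -0.001 -0.397]
 [ 0.397  0.002  0.918]
 [-0.    -1.     0.002]]
yaw of z 113.41602768924126
[0.33343785 0.00348164 0.27133169]
```

move_arm(
  targets="0.0854 0.03 0 0.025 0; 0.0854 0.06 0 0.05 0; 0.0854 0.09 0 0.074 0; 0.0854 0.12 0 0.098 0; 0.0854 0.15 0 0.122 0",
)

```text
time: 0.57
ee_pos: [337.9, -400.2, 303.6]
eef_rot: [-0.692, -0.143, 0.143, 0.693]
wrist_force: [0.2, -0.5, 0.7]
finger_gap: 0.999
```

move_arm(
  targets="0.0854 0.03 0 0.025 0.12; 0.0854 0.06 0 0.05 0.24; 0.0854 0.09 0 0.074 0.36; 0.0854 0.115 0 0.095 0.47; 0.0854 0.115 0 0.095 0.47",
)

```text
time: 0.98
ee_pos: [406.8, -265.6, 304.0]
eef_rot: [-0.707, 0.021, -0.022, 0.707]
wrist_force: [-0.1, -0.4, -0.5]
finger_gap: 1.0
```

```bash
cat > snap.py <<'E'
import sys
from h import *
from station import robot
def snap(name,cam="wrist"):
    s=robot.read_state();r=robot.get_image(cam);pickle.dump((s,r),open(name+".pkl","wb"))
    cv2.imwrite(f"pics/{name}.png",r["image"][:,:,::-1]);return s,r
if __name__=="__main__":
    s,r=snap(sys.argv[1],sys.argv[2])
    M=R.from_quat(s["eef_rot"]).as_matrix()
    print(s["time"],s["ee_pos"].round(1),"yaw",np.degrees(np.arctan2(M[1,2],M[0,2])).round(2),"F",s["wrist_force"].round(1),"gap",s["finger_gap"])
E
python3 snap.py w1 wrist
```

```text
0.9833 [ 406.8 -265.6  304. ] yaw 86.51 F [-0.1 -0.4 -0.5] gap 0.999965392181384
```

View pics/w1.png

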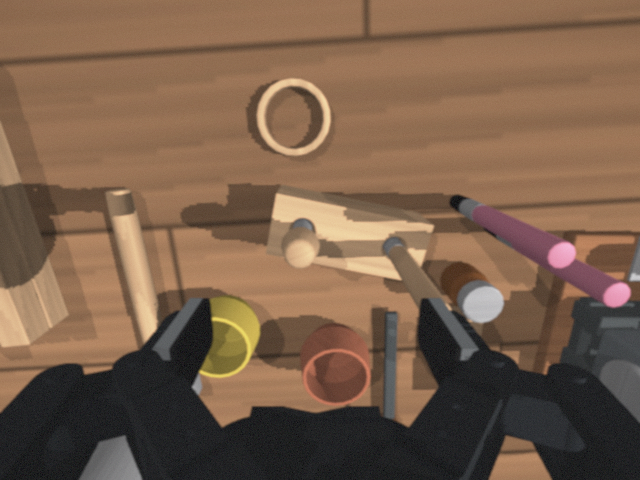

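The wrist view shows the wooden brush leaving the block hole at (394,243) and the awl head at (302,245). The pot rim is at (336,373), with the pink sticks on the right at (560,253) and (615,292). I compare these positions with the other views.

```bash
python3 - <<'E'
from h import *
s,r=pickle.load(open("w1.pkl","rb"));w=cloud(r,s)
np.set_printoptions(suppress=True,precision=1)
def near(x,y,rad,z0,z1): return w[(np.hypot(w[...,0]-x,w[...,1]-y)<rad)&(w[...,2]>z0)&(w[...,2]<z1)]
for nm,a in dict(low=(446,-191,28,62,100),mid=(446,-191,28,100,140),cap=(446,-191,28,140,185),pot=(585,-253,55,56,70),awl=(423,-278,30,112,140)).items():
    p=near(*a)
    if len(p): print(nm,len(p),(p.min(0)+p.max(0))/2,np.ptp(p,axis=0))
p=near(437,-233,95,50,58);print(cv2.minAreaRect(p[:,:2].astype(np.float32)))
print("hole",plane(r,394,241,55,s))
# block -> holes from rect
c=np.array([437,-234.5]);a=np.radians(75.1);print(c+45*np.array([np.cos(a),np.sin(a)]))
# pot inner-rim ellipse by colour
hsv=cv2.cvtColor(r["image"],cv2.COLOR_RGB2HSV)
for u,v in[(336,373),(336,344),(303,372),(370,372),(336,402)]: print(u,v,hsv[v,u],pt(r,u,v,s))
E
```

```text
low 331 [ 442.7 -194.1   80.8] [11.4 15.4 37.5]
mid 520 [ 442.8 -194.1  120. ] [11.8 15.6 39.9]
cap 654 [ 442.8 -192.9  160.3] [12.2 18.1 40.6]
pot 1050 [ 584.2 -254.6   59.9] [72.9 72.   7.7]
awl 933 [ 422.2 -279.3  119. ] [26.1 26.5 14. ]
((434.5116271972656, -236.0859375), (150.286376953125, 60.46045684814453), 74.97200012207031)
hole [ 438.9 -192.3   55. ]
[ 448.6 -191. ]
336 373 [  8 129 123] [ 615.6 -253.    15.4]
336 344 [  9 126 121] [ 548.6 -252.4   54.8]
303 372 [  8 131 161] [ 574.1 -288.5   63.8]
370 372 [  9 124 148] [ 629.1 -209.8   -0.2]
336 402 [  7 126 138] [ 616.4 -255.7   61.6]
```

```bash
python3 - <<'E'
from h import *
from station import robot
s=robot.read_state();print(shift(s,[446,-193,304]),shift(s,[446,-193,205]))
E
```

```text
[ 3.50132306e-02 -6.94258483e-06  7.54876354e-02] [0.03497546 0.09899304 0.0754423 ]
```

move_arm(
  targets="0.07 0.018 0 0.037 0; 0.07 0.035 0 0.0755 0; 0.07 0.035 0.035 0.0755 0; 0.07 0.035 0.07 0.0755 0; 0.07 0.035 0.09 0.0755 0",
)

```text
time: 1.45
ee_pos: [443.4, -195.1, 210.8]
eef_rot: [-0.706, 0.023, -0.02, 0.707]
wrist_force: [-1.1, 0.5, -0.3]
finger_gap: 0.819
```

```bash
python3 snap.py w2 wrist; python3 snap.py s2 scene
```

```text
1.45 [ 443.4 -195.1  210.8] yaw 86.56 F [-1.1  0.5 -0.3] gap 0.8194234890195956
1.5 [ 441.6 -195.1  207.8] yaw 86.47 F [-0.2 -0.7 -3.1] gap 0.8187633280007631
```

View pics/w2.png

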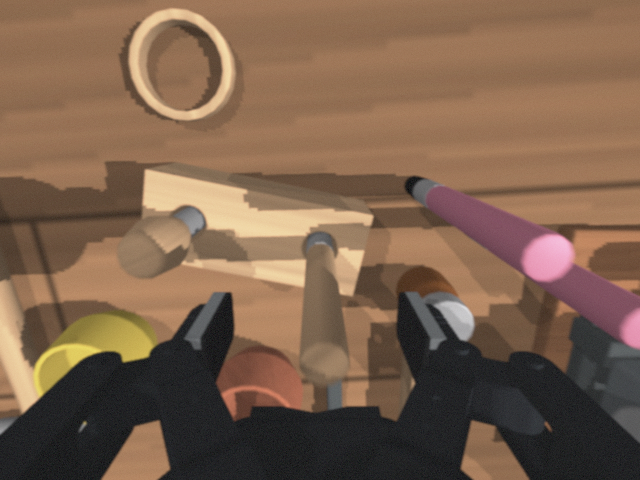

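View pics/s2.png

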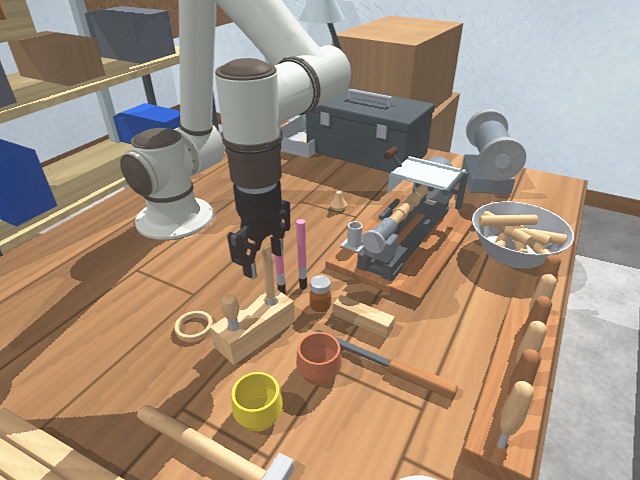

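The brush stands centred between the fingers, with its top at wrist (325,362). I check its offset along the tool's x.

```bash
python3 - <<'E'
from h import *
np.set_printoptions(suppress=True,precision=1)
s,r=pickle.load(open("w2.pkl","rb"));w=cloud(r,s)
for z0,z1 in((170,190),(140,170),(100,140)):
    p=w[(np.hypot(w[...,0]-446,w[...,1]+193)<22)&(w[...,2]>z0)&(w[...,2]<z1)]
    print(len(p),(p.min(0)+p.max(0))/2,np.ptp(p,axis=0),p.min(0))
from station import robot
s=robot.read_state();print(s["ee_pos"],s["joint_pos"].round(3))
E
```

```text
2452 [ 446.1 -192.7  175.8] [18.6 17.5 11.6] [ 436.8 -201.4  170. ]
1539 [ 440.7 -192.7  155. ] [ 7.6 17.3 30. ] [ 436.9 -201.4  140. ]
1076 [ 440.6 -192.7  120. ] [ 7.5 17.4 40. ] [ 436.9 -201.4  100. ]
[ 442.6 -195.7  210.3] [-0.1  0.2 -0.5 -0.  -0.9 -1.6]
```

move_arm(
  targets="0.07 0.003 0.006 0.003 0; 0.07 0.003 0.006 0.003 0; 0.03 0.003 0.006 0.003 0; 0 0.003 0.006 0.003 0; 0 0.003 0.006 0.003 0",
)

```text
time: 1.97
ee_pos: [448.5, -193.2, 209.0]
eef_rot: [0.707, -0.021, 0.023, -0.707]
wrist_force: [-0.2, 0.1, -1.1]
finger_gap: 0.402
```

move_arm(
  targets="0 0 0 0 0; 0 0 0 0 0; 0 0 0 0 0",
)

```text
time: 2.22
ee_pos: [448.5, -193.1, 208.7]
eef_rot: [0.707, -0.021, 0.022, -0.707]
wrist_force: [-0.7, 0.5, 3.8]
finger_gap: 0.195
```

move_arm(
  targets="0 0 -0.02 0 0; 0 0 -0.04 0 0; 0 0 -0.065 0 0; 0 0 -0.09 0 0; 0 0 -0.11 0 0",
)

```text
time: 2.63
ee_pos: [448.0, -193.0, 319.5]
eef_rot: [0.707, -0.021, 0.022, -0.707]
wrist_force: [0.1, -0.3, -1.0]
finger_gap: 0.194
```

```bash
python3 snap.py w3 wrist; python3 snap.py s3 scene; python3 - <<'E'
from h import *
s,r=pickle.load(open("s3.pkl","rb"));print(shift(s,[584.5,-254,318.7]))
E
```

```text
2.6333 [ 448.  -193.   319.5] yaw 86.5 F [ 0.1 -0.3 -1. ] gap 0.19398609503029454
2.6833 [ 449.7 -193.6  323.6] yaw 86.55 F [ 1.  -1.3  3. ] gap 0.1986842082325204
[ 0.13818217  0.00622721 -0.05217935]
```

View pics/w3.png

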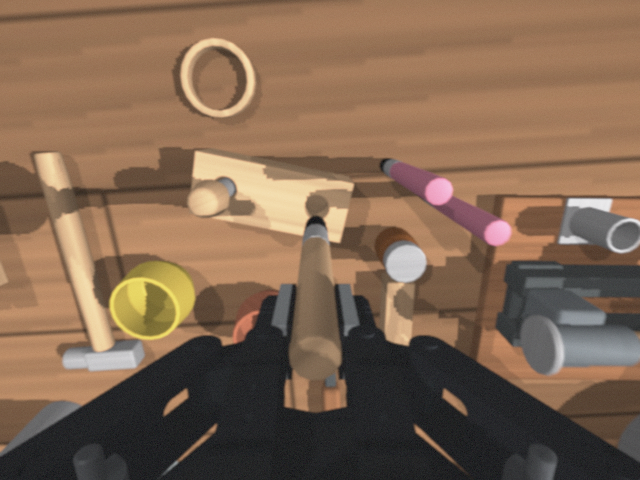

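View pics/s3.png

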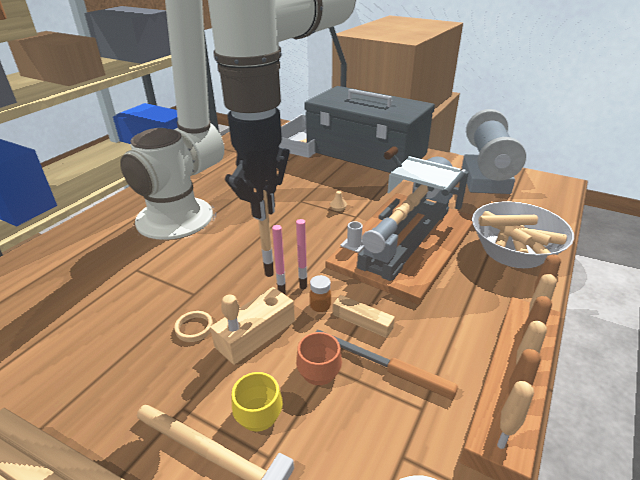

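The brush is free and upright, its bristle tip at wrist (316,220). Next I go over the pot and dip.

move_arm(
  targets="0 0.035 0 -0.013 0; 0 0.07 0 -0.026 0; 0 0.105 0 -0.04 0; 0 0.138 0 -0.053 0; 0 0.138 0 -0.053 0",
)

```text
time: 3.15
ee_pos: [586.7, -256.1, 313.2]
eef_rot: [-0.707, 0.023, -0.021, 0.707]
wrist_force: [-0.3, -0.4, -1.4]
finger_gap: 0.195
```

```bash
python3 snap.py w4 wrist; python3 - <<'E'
from h import *
np.set_printoptions(suppress=True,precision=1)
s,r=pickle.load(open("w4.pkl","rb"));w=cloud(r,s)
x,y=s["ee_pos"][:2]
for z0,z1 in((155,215),(120,155),(105,125)):
    p=w[(np.hypot(w[...,0]-x,w[...,1]-y)<25)&(w[...,2]>z0)&(w[...,2]<z1)]
    if len(p): print(len(p),(p.min(0)+p.max(0))/2,np.ptp(p,axis=0),p.min(0))
s0,r0=pickle.load(open("w1.pkl","rb"))
p=w[(np.hypot(w[...,0]-585,w[...,1]+254)<55)&(w[...,2]>56)&(w[...,2]<70)];print(len(p),p.min(0),p.max(0))
E
```

```text
3.15 [ 586.7 -256.1  313.2] yaw 86.43 F [-0.3 -0.4 -1.4] gap 0.19517003845700262
895 [ 578.7 -256.5  185. ] [ 7.4 17.4 59.9] [ 574.9 -265.2  155. ]
244 [ 578.3 -256.4  137.6] [ 6.9 17.4 34.8] [ 574.8 -265.1  120.2]
50 [ 578.6 -256.3  119.5] [ 5.9 15.5 10.4] [ 575.6 -264.   114.2]
957 [ 548.2 -290.4   56. ] [ 618.5 -218.7   63.9]
```

View pics/w4.png

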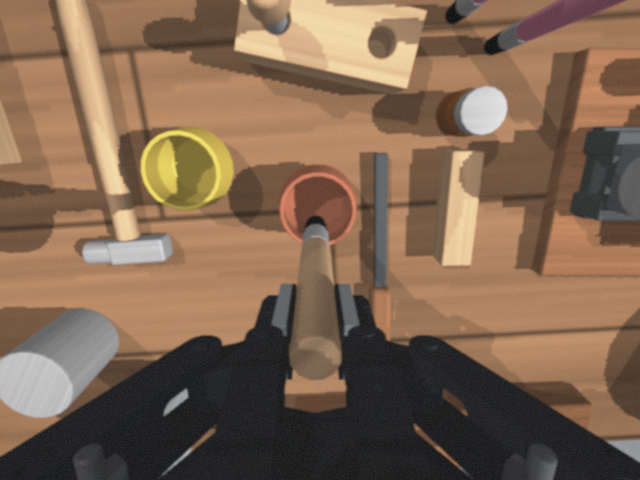

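move_arm(
  targets="0 0 0.025 0.002 0; 0 0 0.05 0.002 0; 0 0 0.07 0.002 0; 0 0 0.086 0.002 0; 0 0 0.09 0.002 0",
)

```text
time: 3.62
ee_pos: [580.0, -251.4, 223.7]
eef_rot: [-0.706, 0.025, -0.019, 0.708]
wrist_force: [-0.4, 0.7, -1.9]
finger_gap: 0.196
```

move_arm(
  targets="0 0 0 0 0; 0 0 0 0 0; 0 0 0 0 0",
)

```text
time: 3.87
ee_pos: [583.1, -252.4, 229.5]
eef_rot: [0.707, -0.021, 0.022, -0.707]
wrist_force: [0.6, 0.2, 0.3]
finger_gap: 0.197
```

```bash
python3 snap.py s5 scene;  python3 - <<'E'
from h import *
s,r=pickle.load(open("s5.pkl","rb"));cv2.imwrite("pics/s5c.png",cv2.resize(r["image"][200:440,220:440,::-1],None,fx=2.4,fy=2.4))
E
```

```text
3.8667 [ 583.1 -252.4  229.5] yaw 86.51 F [0.6 0.2 0.3] gap 0.19673826226843166
```

View pics/s5c.png

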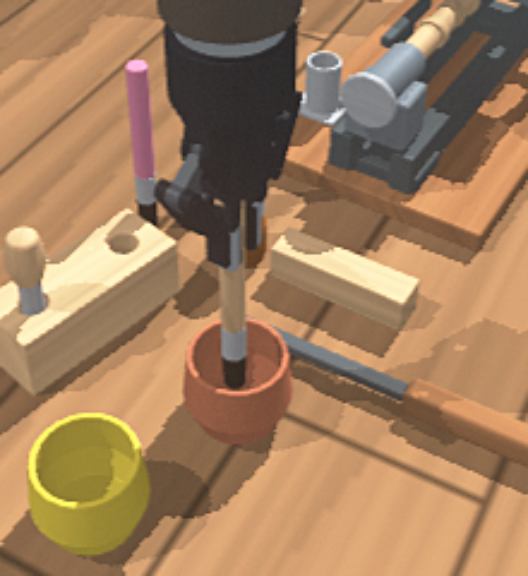

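move_arm(
  targets="0 0 0.008 0 0; 0 0 0.008 0 0; 0 0 -0.025 0 0; 0 0 -0.06 0 0; 0 0 -0.095 0 0",
)

```text
time: 4.33
ee_pos: [582.3, -252.3, 323.5]
eef_rot: [-0.707, 0.022, -0.021, 0.707]
wrist_force: [0.3, 0.1, -0.2]
finger_gap: 0.194
```

```bash
python3 - <<'E'
from h import *
from station import robot
s=robot.read_state();print(s["ee_pos"],shift(s,[487,50,325]),shift(s,[487,93.5,325]))
E
```

```text
[ 582.30941599 -252.27564014  323.47334223] [-0.11361436 -0.00124114  0.29588345] [-0.11627379 -0.00123044  0.33930208]
```

move_arm(
  targets="0 -0.015 0 0.037 0; 0 -0.03 0 0.074 0; 0 -0.045 0 0.111 0; 0 -0.06 0 0.148 0; 0 -0.075 0 0.185 0",
)

```text
time: 4.75
ee_pos: [518.1, -61.7, 323.0]
eef_rot: [-0.707, 0.022, -0.022, 0.707]
wrist_force: [0.4, 0.9, 0.4]
finger_gap: 0.196
```

move_arm(
  targets="0 -0.015 0 0.035 0; 0 -0.03 0 0.07 0; 0 -0.04 0 0.1 0; 0 -0.04 0 0.1 0; 0 -0.04 0 0.1 0",
)

```text
time: 5.17
ee_pos: [484.9, 40.6, 323.3]
eef_rot: [-0.707, 0.02, -0.021, 0.707]
wrist_force: [0.4, -0.6, -0.3]
finger_gap: 0.196
```

```bash
python3 snap.py w6 wrist; python3 - <<'E'
from h import *
np.set_printoptions(suppress=True,precision=1)
s,r=pickle.load(open("w6.pkl","rb"));w=cloud(r,s)
x,y=s["ee_pos"][:2]
for z0,z1 in((155,215),(120,155),(105,135)):
    p=w[(np.hypot(w[...,0]-x,w[...,1]-y)<25)&(w[...,2]>z0)&(w[...,2]<z1)]
    if len(p): print(len(p),(p.min(0)+p.max(0))/2,np.ptp(p,axis=0),p.min(0))
p=w[(np.hypot(w[...,0]-487,w[...,1]-93)<30)&(w[...,2]>69)&(w[...,2]<82)];print("tube",len(p),p.min(0),p.max(0),(p.min(0)+p.max(0))/2)
c,rad=cv2.minEnclosingCircle(p[:,:2].astype(np.float32));print(c,rad)
E
```

```text
5.1667 [484.9  40.6 323.3] yaw 86.69 F [ 0.4 -0.6 -0.3] gap 0.19647462289753334
784 [477.1  40.2 185. ] [ 7.1 17.4 59.9] [473.5  31.5 155. ]
173 [477.1  40.3 140. ] [ 7.3 16.6 29.6] [473.5  32.  125.3]
48 [477.5  40.4 129.9] [ 5.8 15.5  9.2] [474.6  32.7 125.3]
tube 417 [469.   76.   69.1] [502.3 109.1  77.7] [485.7  92.5  73.4]
(485.8918151855469, 92.61481475830078) 16.941213607788086
```

View pics/w6.png

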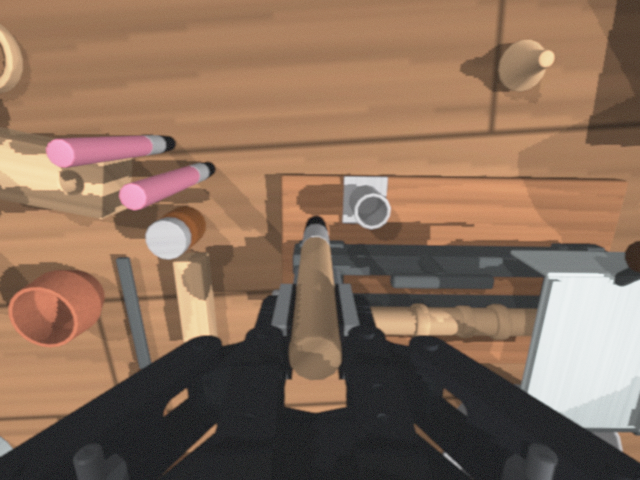

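move_arm(
  targets="0 0 0 0.026 0; 0 0 0 0.052 0; 0 0 0.02 0.052 0; 0 0 0.03 0.052 0; 0 0 0.03 0.052 0",
)

```text
time: 5.63
ee_pos: [487.4, 89.6, 290.0]
eef_rot: [0.708, -0.025, 0.02, -0.706]
wrist_force: [-1.3, -0.3, -1.6]
finger_gap: 0.198
```

```bash
python3 snap.py w7 wrist; python3 - <<'E'
from h import *
np.set_printoptions(suppress=True,precision=1)
s,r=pickle.load(open("w7.pkl","rb"));w=cloud(r,s)
x,y=s["ee_pos"][:2]
for z0,z1 in((155,215),(100,155),(80,105)):
    p=w[(np.hypot(w[...,0]-x,w[...,1]-y)<25)&(w[...,2]>z0)&(w[...,2]<z1)]
    if len(p): print(len(p),(p.min(0)+p.max(0))/2,np.ptp(p,axis=0),p.min(0))
p=w[(np.hypot(w[...,0]-487,w[...,1]-93)<30)&(w[...,2]>69)&(w[...,2]<79)];print("tube",len(p),p.min(0),p.max(0),(p.min(0)+p.max(0))/2)
c,rad=cv2.minEnclosingCircle(p[:,:2].astype(np.float32));print(c,rad)
E
```

```text
5.6333 [487.4  89.6 290. ] yaw 86.37 F [-1.3 -0.3 -1.6] gap 0.19820739389585879
1264 [479.   88.9 185. ] [ 7.4 17.4 60. ] [475.3  80.2 155. ]
495 [478.7  88.9 127.5] [ 7.1 17.4 54.7] [475.1  80.2 100.1]
71 [478.5  89.   98. ] [ 5.9 15.5 14. ] [475.6  81.3  91. ]
tube 364 [469.2  76.   69.1] [501.3 109.1  77.4] [485.2  92.5  73.2]
(485.7844543457031, 92.5886459350586) 16.86344337463379
```

View pics/w7.png

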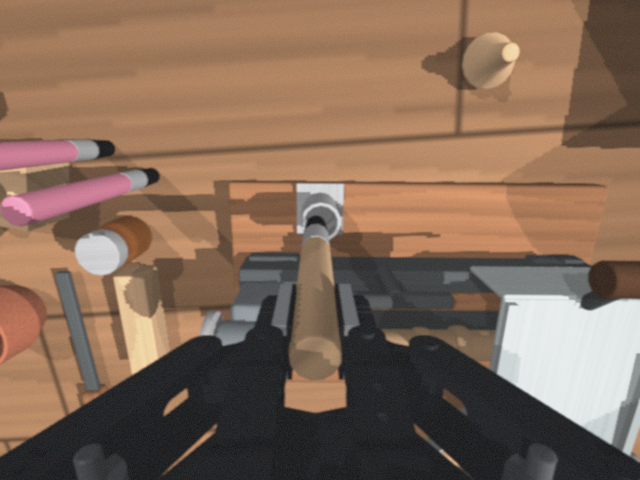

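move_arm(
  targets="0 0.001 0 0.0025 0; 0 0.001 0 0.0025 0; 0 0.001 0 0.0025 0; 0 0.001 0 0.0025 0; 0 0.001 0 0.0025 0",
)

```text
time: 6.1
ee_pos: [489.8, 93.4, 293.4]
eef_rot: [-0.707, 0.021, -0.022, 0.707]
wrist_force: [0.2, -0.2, -0.0]
finger_gap: 0.191
```

```bash
python3 snap.py w8 wrist; python3 - <<'E'
from h import *
np.set_printoptions(suppress=True,precision=1)
s,r=pickle.load(open("w8.pkl","rb"));w=cloud(r,s)
x,y=s["ee_pos"][:2]
for z0,z1 in((155,215),(100,155),(80,105)):
    p=w[(np.hypot(w[...,0]-x,w[...,1]-y)<25)&(w[...,2]>z0)&(w[...,2]<z1)]
    if len(p): print(len(p),(p.min(0)+p.max(0))/2,np.ptp(p,axis=0),p.min(0))
p=w[(np.hypot(w[...,0]-487,w[...,1]-93)<30)&(w[...,2]>69)&(w[...,2]<79)];print("tube",len(p),p.min(0),p.max(0),(p.min(0)+p.max(0))/2)
c,rad=cv2.minEnclosingCircle(p[:,:2].astype(np.float32));print(c,rad)
E
```

```text
6.1 [489.8  93.4 293.4] yaw 86.48 F [ 0.2 -0.2 -0. ] gap 0.1912339925496947
1193 [482.1  93.  185.1] [ 7.3 17.5 59.7] [478.4  84.2 155.3]
468 [482.1  93.1 127.5] [ 7.1 17.4 54.1] [478.6  84.4 100.5]
53 [482.4  93.3  99.4] [ 6.1 15.5 10.8] [479.3  85.5  94.1]
tube 366 [468.9  76.2  69.1] [498.5 108.9  77.1] [483.7  92.5  73.1]
(485.7928466796875, 92.81668090820312) 16.87163543701172
```

move_arm(
  targets="0 -0.0015 0 0 0; 0 -0.0015 0.012 0 0; 0 -0.0015 0.024 0 0; 0 -0.0015 0.036 0 0; 0 -0.0015 0.045 0 0",
)

```text
time: 6.57
ee_pos: [487.8, 93.5, 247.1]
eef_rot: [0.707, -0.022, 0.021, -0.707]
wrist_force: [-0.8, -0.3, -0.7]
finger_gap: 0.196
```

move_arm(
  targets="0 0 0.008 0 0; 0 0 0.015 0 0; 0 0 0.021 0 0; 0 0 0.021 0 0; 0 0 0.021 0 0",
)

```text
time: 6.98
ee_pos: [488.3, 93.6, 226.9]
eef_rot: [0.707, -0.022, 0.022, -0.707]
wrist_force: [-0.1, 0.4, -0.0]
finger_gap: 0.196
```

```bash
python3 snap.py w9 wrist;python3 snap.py s9 scene;  python3 - <<'E'
from h import *
s,r=pickle.load(open("s9.pkl","rb"));a=cv2.resize(r["image"][100:300,260:460,::-1],None,fx=2,fy=2)
s,r=pickle.load(open("w9.pkl","rb"));b=cv2.resize(r["image"][150:350,220:420,::-1],None,fx=2,fy=2)
cv2.imwrite("pics/c9.png",np.hstack([a,b]))
E
```

```text
6.9833 [488.3  93.6 226.9] yaw 86.5 F [-0.1  0.4 -0. ] gap 0.1958805957767493
7.0333 [488.5  93.7 227.2] yaw 86.5 F [ 0.4 -0.  -0.8] gap 0.1949722861527949
```

View pics/c9.png

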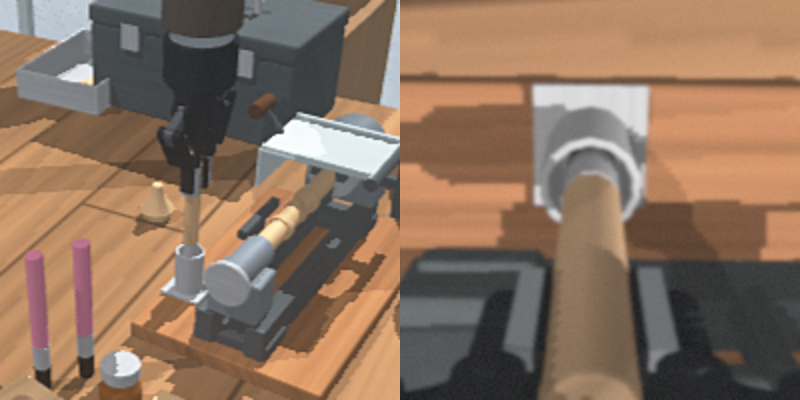

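move_arm(
  targets="0 0 0.003 0 0; 0 0 0.003 0 0; 0.03 0 0.003 0 0; 0.05 0 0.003 0 0; 0.06 0 0.003 0 0",
)

```text
time: 7.5
ee_pos: [488.3, 93.7, 224.2]
eef_rot: [-0.707, 0.021, -0.022, 0.707]
wrist_force: [-0.2, 1.0, 0.1]
finger_gap: 0.611
```

move_arm(
  targets="0.07 0 0 0 0; 0.07 0 0 0 0; 0.07 0 0 0 0; 0.07 0 -0.02 0 0; 0.07 0 -0.05 0 0",
)

```text
time: 7.92
ee_pos: [486.7, 93.0, 271.7]
eef_rot: [0.708, -0.024, 0.019, -0.706]
wrist_force: [1.3, 0.1, 0.4]
finger_gap: 0.823
```

move_arm(
  targets="0.0854 0 -0.035 0 0; 0.0854 0 -0.07 0 0; 0.0854 0 -0.08 0 0; 0.0854 0 -0.08 0 0",
)

```text
time: 8.25
ee_pos: [489.3, 94.0, 357.7]
eef_rot: [-0.706, 0.019, -0.024, 0.708]
wrist_force: [-0.3, -0.1, -0.2]
finger_gap: 0.996
```

```bash
python3 snap.py w10 wrist;python3 snap.py s10 scene;  python3 - <<'E'
from h import *
s,r=pickle.load(open("s10.pkl","rb"));a=cv2.resize(r["image"][100:300,260:460,::-1],None,fx=2,fy=2)
s,r=pickle.load(open("w10.pkl","rb"));b=cv2.resize(r["image"][:,:,::-1],(533,400))
cv2.imwrite("pics/c10.png",cv2.resize(np.hstack([a,b]),(793,340)))
E
```

```text
8.25 [489.3  94.  357.7] yaw 86.51 F [-0.3 -0.1 -0.2] gap 0.996485945811357
8.3 [488.3  93.8 355.1] yaw 86.48 F [ 0.5 -0.4 -0.6] gap 0.9977526117112978
```

View pics/c10.png

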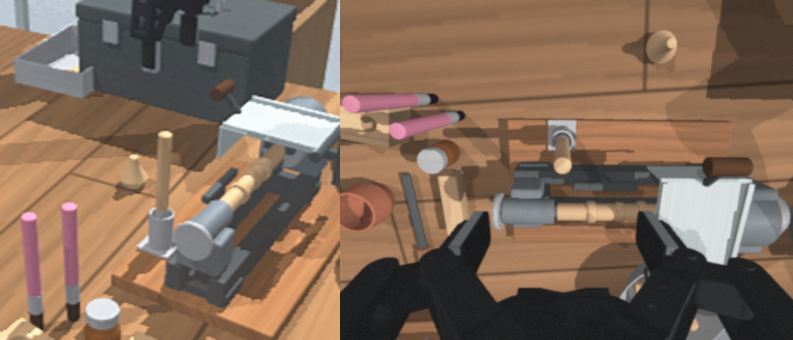

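```bash
python3 - <<'E'
from h import *
np.set_printoptions(suppress=True,precision=1)
s,r=pickle.load(open("w10.pkl","rb"));w=cloud(r,s)
for z0,z1 in((80,110),(140,180),(185,205)):
    p=w[(np.hypot(w[...,0]-486,w[...,1]-93)<30)&(w[...,2]>z0)&(w[...,2]<z1)]
    if len(p): print("brush",len(p),(p.min(0)+p.max(0))/2,np.ptp(p,axis=0),p.min(0),p.max(0))
p=w[(np.hypot(w[...,0]-499,w[...,1]-256)<45)&(w[...,2]>182)&(w[...,2]<215)]
print("handle",len(p),p.min(0),p.max(0),(p.min(0)+p.max(0))/2,cv2.minAreaRect(p[:,:2].astype(np.float32)))
p=w[(np.abs(w[...,0]-590)<85)&(np.abs(w[...,1]-260)<70)&(w[...,2]>152)&(w[...,2]<172)]
rc=cv2.minAreaRect(p[:,:2].astype(np.float32));print("guard",rc,p[:,2].min(),p[:,2].max())
s0,d=pickle.load(open("d0.pkl","rb"));wt=cloud(d["top"])
q=wt[(wt[...,1]>300)&(wt[...,2]>60)&(wt[...,0]<480)&(wt[...,0]>200)];print("box",q.min(0),q.max(0))
# board front edge line
from station import robot
s=robot.read_state();print(s["ee_pos"],s["joint_pos"].round(2))
E
```

```text
brush 104 [479.8  93.6  95.1] [ 6.  16.8 29.5] [476.8  85.2  80.4] [482.8 102.  109.8]
brush 252 [480.1  93.5 160. ] [ 6.7 17.3 39.8] [476.7  84.8 140.1] [483.4 102.2 179.9]
brush 537 [485.5  93.7 190.4] [17.2 17.2 10.8] [476.8  85.1 185. ] [494.1 102.2 195.9]
handle 1900 [486.7 236.2 182.1] [512.4 277.8 201.7] [499.6 257.  191.9] ((500.09515380859375, 256.69866943359375), (41.35953903198242, 24.716384887695312), 86.43301391601562)
guard ((588.4716796875, 261.5930480957031), (136.86351013183594, 147.78585815429688), 89.55130767822266) 152.00403067134062 171.99767278453666
box [200.  505.6  60.1] [460.4 558.5 176.5]
[487.7  93.6 353.4] [ 0.5  0.1 -0.2 -0.  -1.2 -2.1]
```

move_arm(
  targets="0.0854 0 0 0.04 0; 0.0854 0 0 0.08 0; 0.0854 0 0 0.12 0; 0.0854 0 0 0.155 0; 0.0854 0 0 0.164 0",
)

```text
time: 8.77
ee_pos: [497.9, 261.1, 350.7]
eef_rot: [0.708, -0.022, 0.019, -0.706]
wrist_force: [0.4, -0.0, 0.6]
finger_gap: 1.003
```

move_arm(
  targets="0.0854 0 0.02 0 0; 0.0854 0 0.04 0 0; 0.0854 0 0.04 0 0; 0.0854 0 0.04 0 0",
)

```text
time: 9.1
ee_pos: [497.7, 256.5, 311.7]
eef_rot: [0.708, -0.023, 0.02, -0.705]
wrist_force: [0.0, 0.4, 1.1]
finger_gap: 1.003
```

```bash
python3 snap.py w11 wrist; python3 - <<'E'
from h import *
np.set_printoptions(suppress=True,precision=1)
s,r=pickle.load(open("w11.pkl","rb"));w=cloud(r,s)
p=w[(np.hypot(w[...,0]-499,w[...,1]-256)<35)&(w[...,2]>182)&(w[...,2]<215)]
print("handle",len(p),p.min(0),p.max(0),(p.min(0)+p.max(0))/2,cv2.minAreaRect(p[:,:2].astype(np.float32)))
T=np.linalg.inv(T_now(s));q=p@T[:3,:3].T+T[:3,3];print("tool",q.min(0),q.max(0))
E
```

```text
9.1 [497.7 256.5 311.7] yaw 86.49 F [0.  0.4 1.1] gap 1.0032147087147538
handle 2381 [486.8 237.2 182.5] [512.9 277.7 201.9] [499.8 257.4 192.2] ((500.22613525390625, 257.09783935546875), (39.80778121948242, 25.22348403930664), 85.88104248046875)
tool [ -9.6 109.8 -18.6] [ 15.6 129.1  21.2]
```

View pics/w11.png

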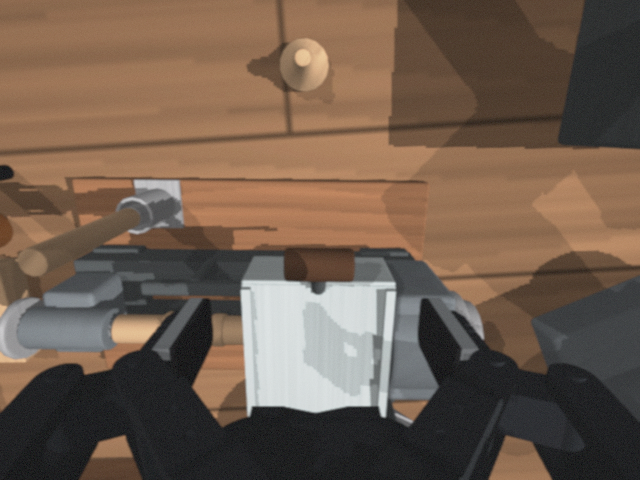

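The bar at wrist (319,264) is centred between the fingers. I lower 65 mm and pinch its ends.

move_arm(
  targets="0.0854 0 0.02 0.001 0; 0.0854 0 0.04 0.001 0; 0.0854 0 0.06 0.001 0; 0.0854 0 0.065 0.001 0; 0.0854 0 0.065 0.001 0",
)

```text
time: 9.57
ee_pos: [498.2, 257.8, 248.4]
eef_rot: [0.707, -0.022, 0.021, -0.706]
wrist_force: [-0.2, 0.2, 0.2]
finger_gap: 0.998
```

move_arm(
  targets="0.06 0 0 0 0; 0.04 0 0 0 0; 0.02 0 0 0 0; 0.02 0 0 0 0; 0.02 0 0 0 0",
)

```text
time: 9.98
ee_pos: [498.6, 258.0, 250.6]
eef_rot: [0.707, -0.021, 0.022, -0.707]
wrist_force: [-0.9, -2.1, 4.5]
finger_gap: 0.454
```

```bash
python3 snap.py w12 wrist
```

```text
9.9833 [498.6 258.  250.6] yaw 86.5 F [-0.9 -2.1  4.5] gap 0.4541491018369566
```

View pics/w12.png

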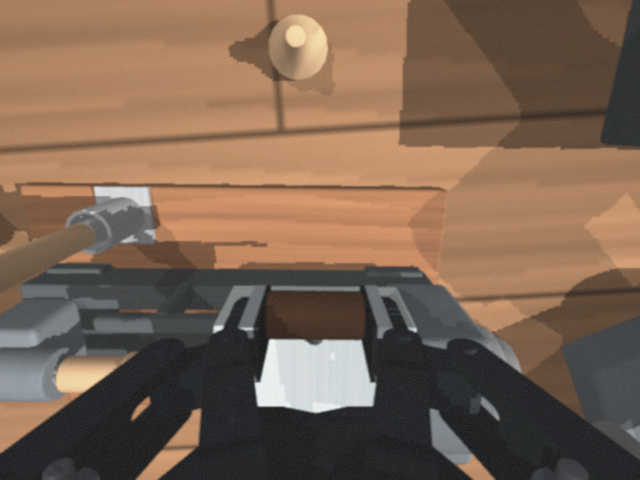

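Pinched at 39 mm. After a short settle I follow the hinge arc.

move_arm(
  targets="0.02 0 0 0 0; 0.02 0 0 0 0; 0.02 0.0037 -0.0138 0 0; 0.02 0.0085 -0.0273 0 0; 0.02 0.0085 -0.0273 0 0",
)

```text
time: 10.45
ee_pos: [507.6, 257.4, 277.2]
eef_rot: [-0.707, 0.022, -0.022, 0.707]
wrist_force: [3.1, -1.7, -6.2]
finger_gap: 0.457
```

```bash
python3 snap.py w13 wrist; python3 snap.py s13 scene; python3 - <<'E'
from h import *
s,r=pickle.load(open("s13.pkl","rb"));a=cv2.resize(r["image"][60:260,300:500,::-1],None,fx=2,fy=2)
s,r=pickle.load(open("w13.pkl","rb"));b=cv2.resize(r["image"][:,:,::-1],(533,400))
cv2.imwrite("pics/c13.png",cv2.resize(np.hstack([a,b]),(793,340)))
E
```

```text
10.45 [507.6 257.4 277.2] yaw 86.42 F [ 3.1 -1.7 -6.2] gap 0.45662153401305455
10.5 [507.2 257.4 276.1] yaw 86.41 F [ 3.9 -1.  -5.2] gap 0.4535441553716467
```

View pics/c13.png

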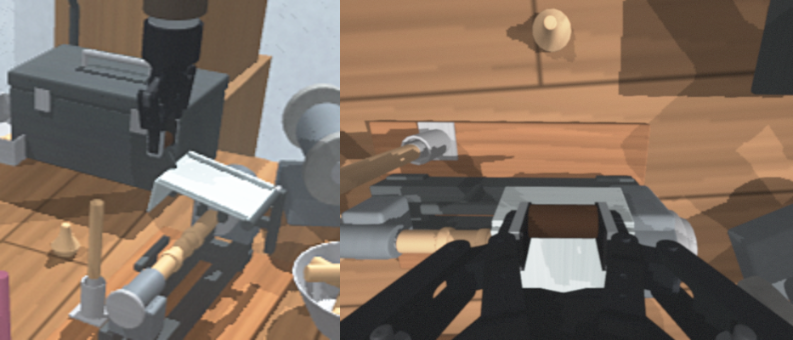

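move_arm(
  targets="0.02 0.006 -0.013 0 0; 0.02 0.013 -0.025 0 0; 0.02 0.0213 -0.037 0 0; 0.02 0.0304 -0.048 0 0; 0.02 0.0405 -0.058 0 0",
)

```text
time: 10.97
ee_pos: [546.0, 254.8, 331.5]
eef_rot: [0.708, -0.024, 0.02, -0.706]
wrist_force: [0.8, -0.3, -8.3]
finger_gap: 0.451
```

move_arm(
  targets="0.02 0.0055 -0.005 0 0; 0.02 0.011 -0.0095 0 0; 0.02 0.0165 -0.0135 0 0; 0.02 0.0226 -0.0175 0 0; 0.02 0.0226 -0.0175 0 0",
)

```text
time: 11.38
ee_pos: [570.4, 253.1, 350.6]
eef_rot: [0.708, -0.023, 0.021, -0.706]
wrist_force: [2.1, -4.7, -10.5]
finger_gap: 0.45
```

```bash
python3 snap.py w14 wrist; python3 snap.py s14 scene; python3 - <<'E'
from h import *
s,r=pickle.load(open("s14.pkl","rb"));a=cv2.resize(r["image"][60:260,300:500,::-1],None,fx=2,fy=2)
s,r=pickle.load(open("w14.pkl","rb"));b=cv2.resize(r["image"][:,:,::-1],(533,400))
cv2.imwrite("pics/c14.png",cv2.resize(np.hstack([a,b]),(793,340)))
E
```

```text
11.3833 [570.4 253.1 350.6] yaw 86.43 F [  2.1  -4.7 -10.5] gap 0.44996967336462484
11.4333 [570.  253.1 350.3] yaw 86.43 F [ 3.1 -4.7 -9.9] gap 0.44954330903542206
```

View pics/c14.png

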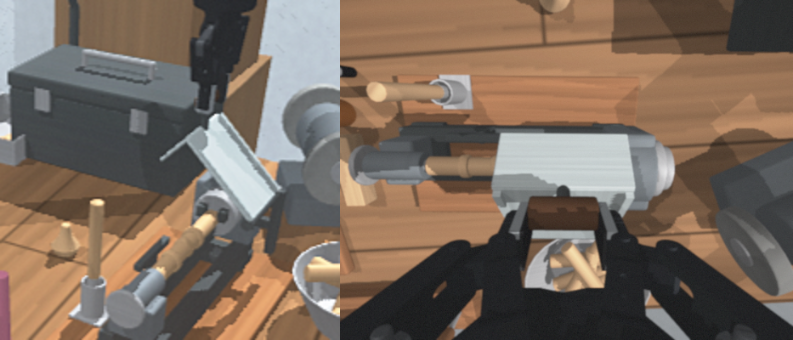

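move_arm(
  targets="0.02 0.004 -0.003 0 0; 0.02 0.008 -0.0055 0 0; 0.02 0.0125 -0.008 0 0; 0.02 0.0125 -0.008 0 0; 0.02 0.0125 -0.008 0 0",
)

```text
time: 11.9
ee_pos: [582.2, 252.3, 357.8]
eef_rot: [0.708, -0.023, 0.021, -0.706]
wrist_force: [3.3, -4.6, -12.9]
finger_gap: 0.446
```

move_arm(
  targets="0.02 0 0 0 0; 0.02 0 0 0 0; 0.02 0 0 0 0; 0.02 0 0 0 0; 0.02 0 0 0 0",
)

```text
time: 12.32
ee_pos: [582.1, 252.3, 357.8]
eef_rot: [0.708, -0.023, 0.021, -0.706]
wrist_force: [2.2, -5.4, -12.8]
finger_gap: 0.448
```

```bash
python3 snap.py w15 wrist; python3 snap.py s15 scene; python3 - <<'E'
from h import *
np.set_printoptions(suppress=True,precision=2)
s,r=pickle.load(open("w15.pkl","rb"));w=cloud(r,s)
hsv=cv2.cvtColor(r["image"],cv2.COLOR_RGB2HSV)
cv2.imwrite("pics/w15b.png",r["image"][:,:,::-1])
dx=s["ee_pos"][0]-498.6;dz=s["ee_pos"][2]-250.6
print("chord angle",np.degrees(2*np.arcsin(np.hypot(dx,dz)/2/163.8)))
# sheet plane from scene and wrist depth: bright pixels near the guard
for n,(s,r) in dict(w=pickle.load(open("w15.pkl","rb")),s=pickle.load(open("s15.pkl","rb"))).items():
    w=cloud(r,s);h=cv2.cvtColor(r["image"],cv2.COLOR_RGB2HSV)
    m=(h[...,1]<60)&(np.abs(w[...,0]-615)<60)&(np.abs(w[...,1]-258)<60)&(w[...,2]>170)&(w[...,2]<275)
    p=w[m]; 
    rng=np.random.default_rng(0);best=None
    for _ in range(400):
        a,b,c=p[rng.choice(len(p),3)];nn=np.cross(b-a,c-a);L=np.linalg.norm(nn)
        if L<1:continue
        nn/=L;k=np.abs((p-a)@nn)<1.5
        if best is None or k.sum()>best.sum():best=k
    q=p[best];nn=np.linalg.svd(q-q.mean(0))[2][2];nn*=np.sign(nn[2])
    print(n,len(p),best.sum(),nn,"tilt",np.degrees(np.arccos(nn[2])),q.min(0),q.max(0))
    if n=="s":
        a=cv2.resize(r["image"][60:260,300:500,::-1],None,fx=3,fy=3);cv2.imwrite("pics/c15.png",a[:600])
        p=w[(np.hypot(w[...,0]-486,w[...,1]-93)<30)&(w[...,2]>150)]; print("brush top",p.max(0))
E
```

```text
12.3167 [582.1 252.3 357.8] yaw 86.43 F [  2.2  -5.4 -12.8] gap 0.4475809208094488
12.3667 [582.1 252.3 357.8] yaw 86.43 F [  2.9  -4.7 -13.7] gap 0.44530601463200375
chord angle 49.00738898045817
w 11807 7177 [-0.67  0.05  0.74] tilt 42.289987796044606 [555.   199.94 242.44] [575.09 305.44 263.41]
s 1383 935 [ 0.73 -0.05  0.68] tilt 47.131732292591586 [565.97 198.01 170.22] [656.02 301.23 259.28]
brush top [493.93 101.21 193.74]
```

View pics/c15.png

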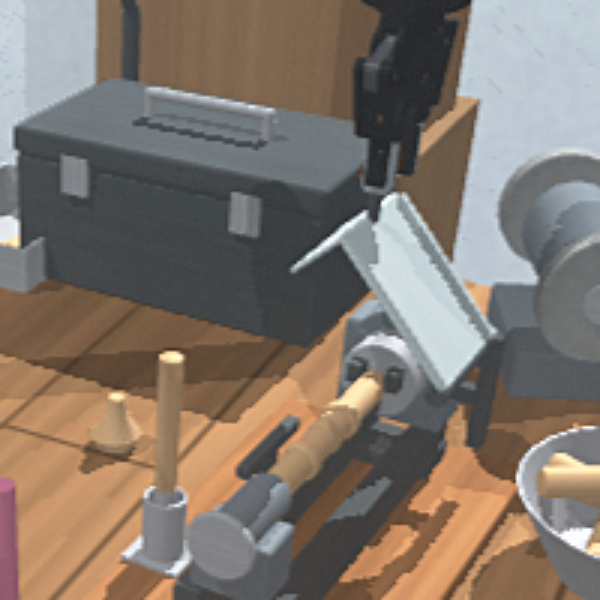

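```bash
cat > tilt.py <<'E'
from h import *
import sys
def fit(s,r,z0,z1,x0,x1):
    w=cloud(r,s);h=cv2.cvtColor(r["image"],cv2.COLOR_RGB2HSV)
    m=(h[...,1]<60)&(w[...,0]>x0)&(w[...,0]<x1)&(np.abs(w[...,1]-258)<55)&(w[...,2]>z0)&(w[...,2]<z1)
    p=w[m];rng=np.random.default_rng(0);best=None
    for _ in range(400):
        a,b,c=p[rng.choice(len(p),3)];nn=np.cross(b-a,c-a);L=np.linalg.norm(nn)
        if L<1:continue
        k=np.abs((p-a)@nn/L)<1.5
        if best is None or k.sum()>best.sum():best=k
    q=p[best];nn=np.linalg.svd(q-q.mean(0))[2][2];nn*=np.sign(nn[2]);print(len(q),nn.round(3),np.degrees(np.arctan2(nn[0],nn[2])).round(2))
if __name__=="__main__":
    s,d=pickle.load(open("d0.pkl","rb"));fit(None,d["scene"],140,185,520,680);fit(None,d["top"],140,185,520,680)
    fit(*pickle.load(open("w10.pkl","rb")),140,185,520,680)
E
python3 tilt.py
```

```text
913 [0.002 0.003 1.   ] 0.1
1890 [0.012 0.012 1.   ] 0.69
10036 [-0.     0.001  1.   ] -0.0
```

The sheet was level when shut, so it now stands at 47 to 48 degrees (chord estimate 49). I nudge it about 2 degrees further.

move_arm(
  targets="0.02 0.002 -0.001 0 0; 0.02 0.005 -0.0027 0 0; 0.02 0.005 -0.0027 0 0; 0.02 0.005 -0.0027 0 0; 0.02 0.005 -0.0027 0 0",
)

```text
time: 12.83
ee_pos: [586.9, 252.0, 360.3]
eef_rot: [0.708, -0.023, 0.02, -0.706]
wrist_force: [2.9, -5.2, -13.6]
finger_gap: 0.45
```

move_arm(
  targets="0.02 0 0 0 0; 0.02 0 0 0 0; 0.02 0 0 0 0; 0.02 0 0 0 0; 0.02 0 0 0 0",
)

```text
time: 13.25
ee_pos: [586.9, 252.0, 360.3]
eef_rot: [0.708, -0.023, 0.02, -0.706]
wrist_force: [2.1, -5.4, -13.5]
finger_gap: 0.448
```

```bash
python3 snap.py w16 wrist; python3 snap.py s16 scene; python3 - <<'E'
from tilt import *
fit(*pickle.load(open("s16.pkl","rb")),170,275,555,675);fit(*pickle.load(open("w16.pkl","rb")),170,275,535,675)
s,r=pickle.load(open("s16.pkl","rb"));dx=s["ee_pos"][0]-498.6;dz=s["ee_pos"][2]-250.6
print("chord angle",np.degrees(2*np.arcsin(np.hypot(dx,dz)/2/163.8)),s["dq"].round(3))
w=cloud(r)
p=w[(np.hypot(w[...,0]-486,w[...,1]-93)<30)&(w[...,2]>150)]; print("brush top",p.min(0),p.max(0))
p=w[(np.hypot(w[...,0]-585,w[...,1]+254)<55)&(w[...,2]>54)&(w[...,2]<70)];print("pot",(p.min(0)+p.max(0))/2,np.ptp(p,axis=0))
E
```

```text
13.25 [586.9 252.  360.3] yaw 86.44 F [  2.1  -5.4 -13.5] gap 0.44840664947146547
13.3 [586.9 252.  360.3] yaw 86.44 F [  2.   -5.3 -14.2] gap 0.4472215708583176
901 [ 0.754 -0.05   0.655] 49.0
15513 [-0.653  0.047  0.756] -40.81
chord angle 50.90683061446242 [ 0.001 -0.    -0.     0.002 -0.     0.002]
brush top [476.13390476  81.97928056 150.76903757] [493.92971382 104.56404951 193.81163838]
pot [ 584.13664627 -254.80355662   58.34798316] [72.0943225  73.42789542  8.62704341]
```

View pics/s16.png

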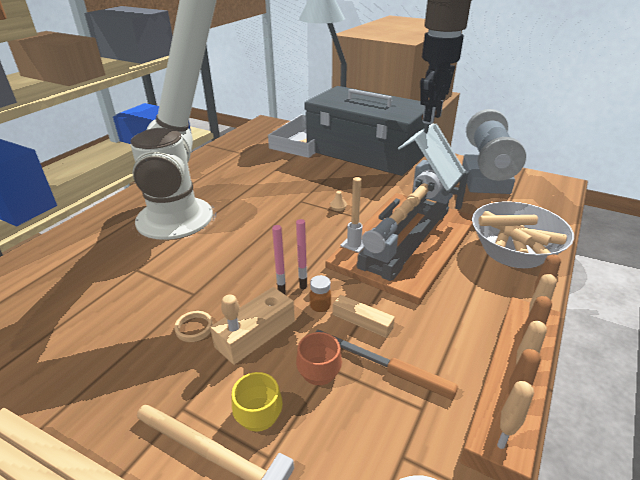

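View pics/w16.png

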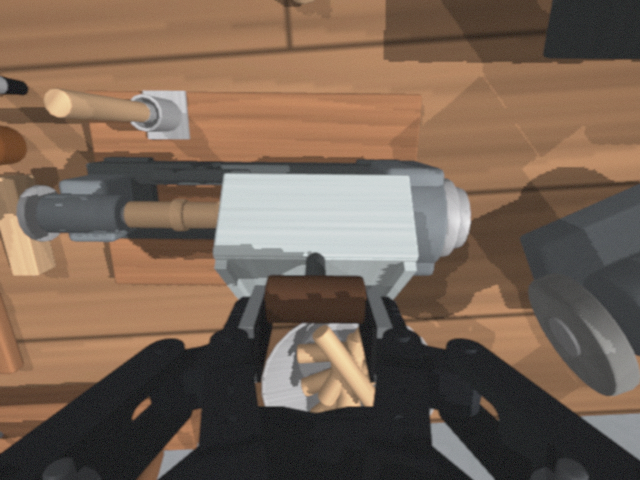

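The guard is still at about 49 degrees, with the bar pinched at wrist (316,297). The brush stands in the tube at scene (356,210), and the pot has not moved. I hand in.

```bash
python3 -c "
from station import robot
print(robot.sign_off())"
```

```text
the job is handed in; nothing more can be done
None
```

The job is done and handed in at about 13.3 s. I took the plain wooden brush out of the block and dipped it in the terracotta pot, its tip an estimated 32 to 40 mm below the rim. I then stood it in the steel tube and let go, and lifted the guard by pinching its bar on the ends.

**Last checks before handing in:**
- **Guard angle:** the sheet measured 49.0 degrees in the scene view, and its apron gave 49.2 degrees in the wrist view. The arm's travel suggested 50.9 degrees. All three are within the 7 degrees allowed.
- **Grip:** the arm was still. The gripper held the bar at an opening of about 38 mm with about 14 N of downward load, plus about 5 N sideways.
- **Brush:** it stands upright in the tube with its top at about 194 mm, so its tip is on the floor.
- **Pot:** its rim measured within about 2 mm of where it started, and it is upright.
- **Everything else:** the other things in the scene picture looked unmoved, though I did not measure them again.

The scene and top cameras disagreed by about 4 mm sideways, so I used the wrist camera for the pot, the brush, the tube and the bar.

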